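Load the curing dock with mould cassettes and lock them in

TASK

Take the retainer plate off its two pins and lay it on the bench, then load every mould cassette into the dock: set it on the open apron and slide it under the overhanging lips, in the lane whose stop has its colour, until it is felt to be home against the stop. When all are home, lower the plate back over the pins until it lies flush on the deck, then press the green start button fully. Leave the cup, jar, tin and tape alone.

Things in the scene. Friction and masses are not known exactly. Their poses are not given: they have to be found in the camera images.
- dock: fixed curing dock: grey deck 275 x 295, top 10 above the table, with four lanes side by side along its +x (away from the robot). Origin: table height, mid width, mouth of the lanes. Lane centres: y = -105, -35, 35, 105. The deck is open (apron) from x = -115 to 0; from x = -2 on, round-nosed walls 15 thick leave lanes 55 wide. A white beam 58 high closes the far end.
- lips (a point): centre of the lips' front edge (dock x = 12, y = 0, 50 above the table). From here to x = 90 flat aluminium lips overhang each lane from both sides, undersides 44 and tops 50 above the table, leaving a slot 27 wide along the lane's middle: cassettes cannot be put in from above, only slid in from the apron, the fin standing up through the slot.
- pin_right (a point): foot (on the deck top, 10 mm above the table) of the locating pin at the dock's -y side, on the apron at dock x = -28, y = -70, between two lanes. Steel, 10 dia, 30 high, pointed top.
- pin_left (a point): the same for the pin at dock x = -28, y = +70
- plate: loose retainer plate, at the start over the dock's pins: dark steel, 44 (x) x 220 (y) x 12 thick, 0.35 kg, with two through holes of 14 dia at y = -70 and +70, and in its middle an orange upright fin 36 (x) x 12 (y), rising from 12 to 64 above the underside: the grip. Origin: centre of the underside. Either way round will do.
- hole_a (a point): centre of the plate's hole at plate y = -70, at the underside
- hole_b (a point): centre of the hole at plate y = +70, at the underside
- start (a joint): travel of the green start button: 0 up, 0.006 fully down; springs back, about 5 N
- start_top (a point): top centre of the green start button (36 dia), which faces up on the white start panel left of the dock
- panel: fixed white start panel 90 x 80 x 50 high, origin centre of underside
- cassette_blue: loose blue mould cassette (some may be absent): block 80 (x) x 50 (y) x 30 high, 0.2 to 0.4 kg, with an upright aluminium fin in its middle, 36 (x) x 12 (y), rising from 30 to 86 above the underside: the grip. Origin: centre of the underside. Either end may go first.
- stop_blue: fixed blue end stop of one lane (which lane varies, its depth too by some mm): rubber block under a blue tag 46 x 54, the tag's top 68 above the table. Origin: middle of the stop's face, at deck height (10 above the table), on the lane's centre line; +x on along the lane. The blue cassette is home with its centre at x = -40 mm from here.
- cassette_red: loose red mould cassette (some may be absent): block 80 (x) x 50 (y) x 30 high, 0.2 to 0.4 kg, with an upright aluminium fin in its middle, 36 (x) x 12 (y), rising from 30 to 86 above the underside: the grip. Origin: centre of the underside. Either end may go first.
- stop_red: fixed red end stop of one lane (which lane varies, its depth too by some mm): rubber block under a red tag 46 x 54, the tag's top 68 above the table. Origin: middle of the stop's face, at deck height (10 above the table), on the lane's centre line; +x on along the lane. The red cassette is home with its centre at x = -40 mm from here.
- cassette_yellow: loose yellow mould cassette (some may be absent): block 80 (x) x 50 (y) x 30 high, 0.2 to 0.4 kg, with an upright aluminium fin in its middle, 36 (x) x 12 (y), rising from 30 to 86 above the underside: the grip. Origin: centre of the underside. Either end may go first.
- stop_yellow: fixed yellow end stop of one lane (which lane varies, its depth too by some mm): rubber block under a yellow tag 46 x 54, the tag's top 68 above the table. Origin: middle of the stop's face, at deck height (10 above the table), on the lane's centre line; +x on along the lane. The yellow cassette is home with its centre at x = -40 mm from here.
- cassette_green: loose green mould cassette (some may be absent): block 80 (x) x 50 (y) x 30 high, 0.2 to 0.4 kg, with an upright aluminium fin in its middle, 36 (x) x 12 (y), rising from 30 to 86 above the underside: the grip. Origin: centre of the underside. Either end may go first.
- stop_green: fixed green end stop of one lane (which lane varies, its depth too by some mm): rubber block under a green tag 46 x 54, the tag's top 68 above the table. Origin: middle of the stop's face, at deck height (10 above the table), on the lane's centre line; +x on along the lane. The green cassette is home with its centre at x = -40 mm from here.
- cup: loose bystander, not to be disturbed: white mixing cup, 72 dia x 85 high; origin centre of underside
- tape: loose bystander, not to be disturbed: brown tape roll, 90 dia x 25 high; origin centre of underside
- tin: loose bystander, not to be disturbed: round steel tin, 70 dia x 95 high; origin centre of underside
- pigment: loose bystander, not to be disturbed: amber jar with a white cap, 52 dia x 75 high; origin centre of underside

How it is judged (in metres and radians):
On the way, in this order (a step that is already met when the one before it is completed fails the run):
1. the retainer plate is off its pins and lies flat on the bench beside or before the dock, at rest (horizontal distance between plate and lips above 0.14 m and height (world z) of plate below 0.008 m and angle between plate's own z axis and vertical below 0.05 rad and linear speed of plate below 0.02 m/s), for 0.2 s.
2. every cassette present is home in the lane of its colour: under the lips, flat on the deck, within 2.5 mm of touching its stop, at rest (x of cassette_blue in the frame of stop_blue between -0.043 and -0.0375 m and y of cassette_blue in the frame of stop_blue between -0.008 and 0.008 m and z of cassette_blue in the frame of stop_blue between -0.004 and 0.004 m and angle between the x axis of cassette_blue and the x axis of stop_blue, either way round below 0.1 rad and linear speed of each of cassette_blue, cassette_red, cassette_yellow, cassette_green below 0.02 m/s and x of cassette_red in the frame of stop_red between -0.043 and -0.0375 m and y of cassette_red in the frame of stop_red between -0.008 and 0.008 m and z of cassette_red in the frame of stop_red between -0.004 and 0.004 m and angle between the x axis of cassette_red and the x axis of stop_red, either way round below 0.1 rad and x of cassette_yellow in the frame of stop_yellow between -0.043 and -0.0375 m and y of cassette_yellow in the frame of stop_yellow between -0.008 and 0.008 m and z of cassette_yellow in the frame of stop_yellow between -0.004 and 0.004 m and angle between the x axis of cassette_yellow and the x axis of stop_yellow, either way round below 0.1 rad and x of cassette_green in the frame of stop_green between -0.043 and -0.0375 m and y of cassette_green in the frame of stop_green between -0.008 and 0.008 m and z of cassette_green in the frame of stop_green between -0.004 and 0.004 m and angle between the x axis of cassette_green and the x axis of stop_green, either way round below 0.1 rad), for 0.2 s.
3. the plate lies flush on the deck over both pins (within 2.5 mm of the deck, holes centred on the pins within 3.5 mm), at rest, the cassettes still home (all of step 2 and z of plate in the frame of dock between 0.006 and 0.0125 m and angle between plate's own z axis and vertical below 0.03 rad and linear speed of plate below 0.02 m/s and ((horizontal distance between hole_a and pin_right below 0.0035 m and horizontal distance between hole_b and pin_left below 0.0035 m) or (horizontal distance between hole_a and pin_left below 0.0035 m and horizontal distance between hole_b and pin_right below 0.0035 m))), for 0.2 s.
4. the green start button is pressed fully down (at least 4.5 of its 6 mm), the plate in place and the cassettes home (all of step 3 and value of joint start above 0.0045 m), for 0.05 s.
At the end, for the whole second after the job is handed in: Every cassette present is home in its colour's lane (flat, in line, within 2.5 mm of touching the stop); the plate lies flush on the deck over both pins (within 2.5 mm, holes within 3.5 mm of the pins); the start button was pressed fully and is up again; all at rest (all of step 3 and value of joint start below 0.002 m).
It fails at once if the cup is shoved more than 5 cm or tipped over (distance of cup from where it was at the start of the episode above 0.05 m or angle between cup's own z axis and vertical above 0.6 rad).
It fails at once if the tape is shoved more than 5 cm or tipped over (distance of tape from where it was at the start of the episode above 0.05 m or angle between tape's own z axis and vertical above 0.6 rad).
It fails at once if the tin is shoved more than 5 cm or tipped over (distance of tin from where it was at the start of the episode above 0.05 m or angle between tin's own z axis and vertical above 0.6 rad).
It fails at once if the pigment is shoved more than 5 cm or tipped over (distance of pigment from where it was at the start of the episode above 0.05 m or angle between pigment's own z axis and vertical above 0.6 rad).
Of cassette_blue, cassette_red, cassette_yellow, cassette_green only 2 to 4 are there at a start; the rules pass over those that are not, and their reading is None.
At some moment in a run one of cassette_blue, cassette_red, cassette_yellow, cassette_green, plate may be knocked a few centimetres aside while the robot is not near it.
Once in a run the grip may slacken for a moment while it holds something.
It also fails if it takes over 210 s, if anything falls off the work surface, if the arm or the gripper's body presses on something with over 40 N, if the wrist force passes 120 N, or if a joint passes its speed limit or range.

ROBOT

A 6-joint arm with a two-finger parallel gripper is mounted at the origin on the work surface. World frame = base frame: x ahead of the robot, y to its left, z up, the work surface at z = 0. Lengths are in m, angles in degrees, forces in N, time in s.
With the tool pointing down it reaches from about 0.325 to 0.85 m from the base axis. Payload 15.5 kg.
Tool frame: the origin (TCP) lies at the very end of the fingers, on their centre line; the grasp point (between the pads) lies arm.grip_depth behind it (arm.grip_depth is the distance from the TCP to the grasp point, in m); z points along the fingers, y is the line along which they close (so a half turn about z gives the same grasp; the last joint's range is limited). The gripper opens to 91 mm and grips with 3 to 60 N. Pads are 32 mm wide; open, the fingers measure 118 mm over their backs; the gripper's body (76 mm by 178 mm) begins 60 mm behind the grasp point.
Start: joints at [-73.367, 28.281, 77.091, -0, 74.628, -5.472], TCP at [0.235, -0.579, 0.214] pointing down, gripper open.
Joint ranges: [-166.48, 166.48], [-47.26, 123.95], [12.59, 153.08], [-70.14, 250.14], [6.76, 159.57], [-176.63, 176.63]. Speed limits (degrees/s): [108.29, 108.29, 147.25, 172.46, 172.46, 172.46].

INTERFACE

Orientations are given as a 3x3 rotation matrix whose columns are the frame's x, y, z axes.
In Python, from rig import arm gives the robot as it stands. Calls block until the motion is done:
- arm.move_to(position, orientation): joint-space move of the TCP to a pose.
- arm.move_l(position, orientation=None, feed=0.15): straight line of the TCP; orientation=None keeps the orientation; feed is the mean speed in m/s.
- arm.move_joints(angles): joint-space move.
- arm.grip(opening): finger opening in m; the grip force is fixed at half the most; returns when the fingers have stopped.
- arm.sleep(seconds).
- arm.solve_ik(position, orientation): joint angles nearest the present ones, or None.
- arm.snapshot(name): name is "side" or "top"; returns the picture (400x640x3 uint8, red, green, blue); there is no depth.
- arm.get_calibration(name): a dict with "intrinsics" (3x3 intrinsics, pixels), "cam_to_world" (4x4, takes a point from camera to world coordinates). Camera axes: x right, y down, z forward; pixel columns grow to the right and rows downward; lengths in m; the calibration is good to about 2 mm. A picture is of the moment at which its call begins. get_calibration takes no time and is no camera call.
A pose or a line that the arm cannot do raises arm.Unreachable and nothing moves.
- arm.sign_off(): hands the job in; it is judged then, once.
Readings, each from a call of its own:
- arm.current_t(): time.
- arm.current_joint_positions(): joint angles.
- arm.current_dq(): joint speeds.
- arm.current_tau(): joint torques, N m.
- arm.current_ee_pos(): TCP position.
- arm.current_tool_rot(): TCP orientation.
- arm.current_force(): force on the tool from outside, world axes, zero at the start.
- arm.current_torque(): the same for the moment, N m.
- arm.current_width(): finger opening in m.
- arm.current_grasp_force(): force on a finger pad.
Only numpy, scipy, OpenCV 4.12 (cv2) and the standard library are available. Lean on these libraries where they do the work, as an engineer would, in place of code of your own. Each camera call takes 0.05 s, during which the arm holds its last target. There are 200 camera calls.

## Working session

There is one attempt and no reset: what is moved stays moved. The work goes in short steps, each a Python script; the robot and the scene stay as the last script left them, time stands still between calls to the robot, and variables do not carry over. Pictures are saved under pics/ and viewed, at most 14 in all, crops included, and the job is handed in when it is done.

```bash
mkdir -p pics; ls; python3 - <<'E'
from rig import arm
import cv2,numpy as np
for n in("top","side"):
    im=arm.snapshot(n); cv2.imwrite(f"pics/{n}0.png",im[:,:,::-1])
    c=arm.get_calibration(n); print(n,np.round(c["intrinsics"],1).tolist(),np.round(c["cam_to_world"],4).tolist())
print(arm.grip_depth,arm.current_tool_rot(),arm.current_width())
E
```

```text
pics
top [[473.0, 0.0, 318.8], [0.0, 473.0, 196.9], [0.0, 0.0, 1.0]] [[0.0297, -0.9982, 0.0525, 0.4311], [-0.9995, -0.0302, -0.0088, -0.0035], [0.0104, -0.0522, -0.9986, 1.4795], [0.0, 0.0, 0.0, 1.0]]
side [[431.9, 0.0, 323.5], [0.0, 431.9, 194.7], [0.0, 0.0, 1.0]] [[-0.8454, -0.3291, 0.4208, 0.0143], [-0.5342, 0.528, -0.6602, 0.753], [-0.0049, -0.7828, -0.6222, 0.7812], [0.0, 0.0, 0.0, 1.0]]
0.0188 [[ 9.26498447e-01  3.76298477e-01 -2.89595794e-04]
 [ 3.76298572e-01 -9.26497902e-01  1.01111466e-03]
 [ 1.12171012e-04 -1.04577065e-03 -9.99999447e-01]] 0.09126177012143405
```

View pics/top0.png

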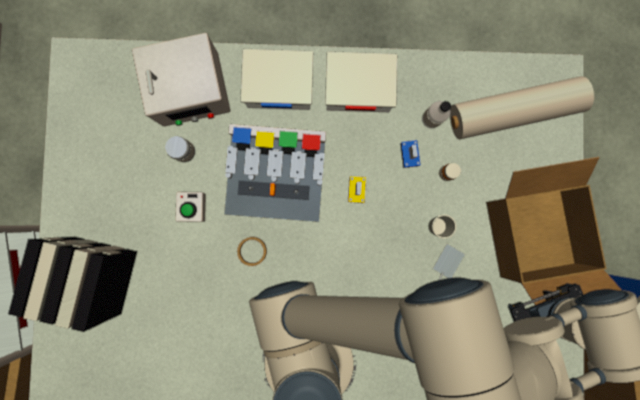

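View pics/side0.png

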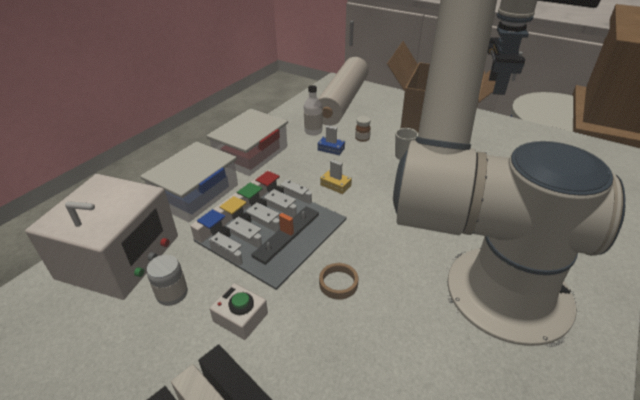

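The top view shows the dock at about (275,170), with tags from left to right blue, yellow, green, red. The plate is at (272,190) and the button at (187,210). The blue cassette is at (411,154), the yellow one at (357,190), the tape at (252,250) and the cup at (441,227). The arm may be hiding more, and the side view agrees with all of this.

```bash
cat > h.py <<'E'
from rig import arm
import cv2,numpy as np
HUE=dict(blue=(100,125),yellow=(20,34),green=(50,80),red=(172,8))
def ray(n,px):
    c=arm.get_calibration(n);K=c["intrinsics"];T=c["cam_to_world"]
    p=np.atleast_2d(px).astype(float)
    d=np.c_[p,np.ones(len(p))]@np.linalg.inv(K).T@T[:3,:3].T
    return T[:3,3],d
def plane(n,px,z):
    o,d=ray(n,px); return (o+d*((z-o[2])/d[:,2])[:,None])[:,:2]
def mask(im,col):
    h=cv2.cvtColor(im,cv2.COLOR_RGB2HSV);a,b=HUE[col];H=h[...,0]
    m=(H>=a)&(H<=b) if a<b else (H>=a)|(H<=b)
    return (m&(h[...,1]>130)&(h[...,2]>60)).astype(np.uint8)*255
def blobs(m,amin=25):
    cs,_=cv2.findContours(m,cv2.RETR_EXTERNAL,cv2.CHAIN_APPROX_NONE)
    return [c for c in cs if cv2.contourArea(c)>amin]
def rect(n,c,z):
    w=plane(n,c[:,0,:],z); (x,y),(a,b),t=cv2.minAreaRect((w*1000).astype(np.float32))
    if a<b: a,b,t=b,a,t+90
    return np.array([x,y])/1000,(a,b),(t+90)%180-90   # centre, sizes mm, yaw of the long side
def down(yaw):  # tool down, closing axis (y) at yaw+90 deg: x axis along yaw
    a=np.radians(yaw);c,s=np.cos(a),np.sin(a)
    return np.array([[c,s,0],[s,-c,0],[0,0,-1.]])
E
python3 - <<'E'
from h import *
im=arm.snapshot("top")
for col in HUE:
    for c in blobs(mask(im,col)):
        print(col,c[:,0].mean(0).round(1),cv2.contourArea(c),[np.round(v,4).tolist() for v in rect("top",c,.03)],plane("top",c[:,0].mean(0),.068).round(4))
g=cv2.cvtColor(im,cv2.COLOR_RGB2GRAY)
for y in (170,180,190,200,210): print(y,g[y,225:330:5])
m=((g<62)*255).astype(np.uint8); m[:170]=0;m[230:]=0;m[:,:220]=0;m[:,330:]=0
for c in blobs(m,100): print("dark",c[:,0].mean(0),cv2.contourArea(c),[np.round(v,4).tolist() for v in rect("top",c,.022)])
crop=cv2.resize(im[115:230,170:330],None,fx=5,fy=5,interpolation=cv2.INTER_CUBIC)
cv2.imwrite("pics/crop.png",crop[:,:,::-1])
print(plane("top",[[252,250],[370,250],[441,227],[187,210]],0).round(3))
E
```

```text
blue [627.5 283.9] 260.0 [[0.2725, -0.9637], [99.633, 44.6751], 66.61] [[ 0.2735 -0.9434]]
blue [408.9 154.5] 203.5 [[0.6498, -0.2936], [76.3785, 47.6167], 9.894] [[ 0.6412 -0.2832]]
blue [241.4 135.5] 224.0 [[0.6896, 0.2275], [53.9132, 46.5681], 83.6044] [[0.6828 0.2218]]
blue [276.  105.1] 72.0 [[0.7878, 0.1246], [93.0302, 10.5196], 89.5301] [[0.7785 0.1212]]
yellow [356.6 189.4] 360.5 [[0.5341, -0.1318], [78.9151, 49.9104], -2.0585] [[ 0.5313 -0.1284]]
yellow [264.4 139.5] 252.0 [[0.6795, 0.1571], [58.5506, 49.4082], 85.4058] [[0.6728 0.1524]]
green [186.9 209.5] 108.0 [[0.4566, 0.3851], [36.6987, 33.6137], -88.2783] [[0.456  0.3754]]
green [287.7 139.4] 214.5 [[0.6817, 0.0851], [53.3612, 45.0463], 86.5714] [[0.6756 0.0825]]
red [310.6 142.1] 244.0 [[0.6749, 0.0132], [56.1468, 49.0682], 87.0057] [[0.6693 0.0136]]
red [360.  107.6] 94.0 [[0.7872, -0.1359], [93.182, 12.5525], -88.1542] [[ 0.7791 -0.1324]]
170 [178 187 140 108 185 172 184 106 107 182 134 177 113 153 180 181 115 111
 185 185 178]
180 [175 106 107  88  94 108 104 106 109 113 139 110 113 112 176 113 112 111
 112 178 174]
190 [172 104 105  64  66  66  65  66  65 121  62  64  63  65  88  67  65 107
 112 117 174]
200 [143 106 104 104 106 106 106 109 110 112 108 109 108 106 105 101  93 108
 110 132 172]
210 [114 105 106 104 107 108 109 110 109 111 109 110 109 108 108 108 107 108
 108 163 175]
[[ 0.337  0.186]
 [ 0.348 -0.181]
 [ 0.426 -0.402]
 [ 0.456  0.393]]
```

View pics/crop.png

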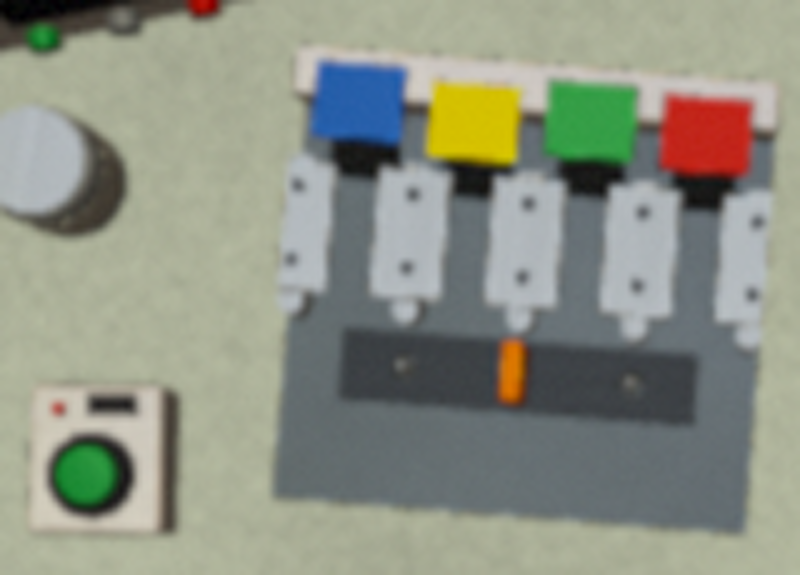

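The crop shows the deck edges clearly. The plate is dark with its orange fin at crop (511,372), and the button is at crop (90,473). I'll fit the plate and the deck edges at sub-pixel level.

```bash
cat > dock.py <<'E'
from h import *
im=arm.snapshot("top");S=8;x0,y0=215,115
g=cv2.cvtColor(im,cv2.COLOR_RGB2GRAY)[y0:235,x0:340]
G=cv2.resize(g,None,fx=S,fy=S,interpolation=cv2.INTER_CUBIC)
pix=lambda p:(np.asarray(p,float)+.5)/S-.5+[x0,y0]
m=((G<86)*255).astype(np.uint8); m[:(178-y0)*S]=0
m=cv2.morphologyEx(m,cv2.MORPH_CLOSE,np.ones((1,10*S)))
c=max(blobs(m),key=cv2.contourArea)
w=plane("top",pix(c[:,0]),.022)*1000
(px,py),sz,t=cv2.minAreaRect(w.astype(np.float32)); print("plate",px,py,sz,t)
M=cv2.moments(np.round(w*10).astype(np.int32)[:,None]);print("moment centre",M["m10"]/M["m00"]/10,M["m01"]/M["m00"]/10)
# deck edges at z=.01 : half-level crossing
def line(pts):
    v=cv2.fitLine(plane("top",pix(pts),.01).astype(np.float32),cv2.DIST_HUBER,0,.001,.001).ravel();return v
D=G<142
L=[];R=[];F=[]
for y in range((205-y0)*S,(214-y0)*S,4):
    r=np.where(D[y])[0];L.append((r[0],y));R.append((r[-1],y))
for x in range((235-x0)*S,(312-x0)*S,4):
    r=np.where(D[:,x])[0];F.append((x,r[-1]+.5))
for n,e in(("L",L),("R",R),("F",F)):
    v=line(e);print(n,v.round(4),np.degrees(np.arctan2(v[1],v[0])).round(2))
# orange fin, tags
h=cv2.cvtColor(im,cv2.COLOR_RGB2HSV)
E
python3 dock.py; python3 - <<'E'
from h import *
# tags & button & fin by two views
A=arm.snapshot("top");B=arm.snapshot("side")
def tri(pa,pb):
    (o1,d1),(o2,d2)=ray("top",pa),ray("side",pb);d1=d1[0];d2=d2[0]
    s=np.linalg.lstsq(np.c_[d1,-d2],o2-o1,rcond=None)[0];p,q=o1+d1*s[0],o2+d2*s[1]
    return ((p+q)/2).round(4),round(np.linalg.norm(p-q),4)
cen=lambda c:[cv2.moments(c)["m10"]/cv2.moments(c)["m00"],cv2.moments(c)["m01"]/cv2.moments(c)["m00"]]
for col in HUE:
    a=[cen(c) for c in blobs(mask(A,col))if c[:,0,0].mean()<500];b=[cen(c) for c in blobs(mask(B,col))]
    for p in a:
        for q in b:
            P,e=tri(p,q)
            if e<.012 and .0<P[2]<.1: print(col,np.round(p,1),np.round(q,1),P,e)
    print(col,[np.round(q,0).tolist() for q in b])
E
```

```text
plate 525.1090087890625 124.32013702392578 (220.44729614257812, 45.82954788208008) 87.36591339111328
moment centre 525.005616821675 124.86058036532954
L [1.     0.0069 0.4608 0.2758] 0.4
R [ 1.      0.0016  0.4713 -0.0195] 0.09
F [0.046  0.9989 0.4383 0.1241] 87.36
blue [408.3 155.3] [331.  143.2] [ 0.6456 -0.2881  0.0298] 0.003
blue [241.4 135.7] [210.6 218.4] [0.6839 0.2232 0.0668] 0.0033
blue [[211.0, 218.0], [331.0, 143.0]]
yellow [356.7 189.3] [335.5 179.6] [ 0.5353 -0.1324  0.0218] 0.0015
yellow [264.4 139.7] [232.8 204.7] [0.6737 0.1534 0.0665] 0.0025
yellow [[233.0, 205.0], [336.0, 180.0]]
green []
red [310.7 142.2] [267.  178.1] [0.6706 0.0141 0.0661] 0.0031
red [[267.0, 178.0]]
```

```bash
cat >> h.py <<'E'
YAW=-2.65
UX=np.array([np.cos(np.radians(YAW)),np.sin(np.radians(YAW))]);UY=np.array([-UX[1],UX[0]])
PL=np.array([.5251,.1247]); ORG=PL+.028*UX
def dk(x,y): return ORG+x*UX+y*UY
def P(xy,z): return [xy[0],xy[1],z]
def guard(d,dist,fmax,step=.002,feed=.03):
    """step along unit vector d until the force against d changes by fmax"""
    d=np.array(d,float);p=np.array(arm.current_ee_pos());arm.sleep(.1);f0=np.array(arm.current_force())
    for k in range(1,int(np.ceil(dist/step))+1):
        arm.move_l(p+d*min(k*step,dist),feed=feed)
        r=-(np.array(arm.current_force())-f0)@d
        if r>fmax: return k*step,r
    return None,r
def st(s=""): print(s,"t",round(arm.current_t(),1),"p",np.round(arm.current_ee_pos(),4),"F",np.round(arm.current_force(),1),"w",round(arm.current_width(),4),"g",round(arm.current_grasp_force(),1))
E
python3 - <<'E'
from h import *
R=down(YAW)
p=np.array(arm.current_ee_pos());arm.move_l(p+[0,0,.1],feed=.2)
arm.move_to(P(PL,.2),R);st()
arm.grip(.06);arm.move_l(P(PL,.040),R,feed=.12);st("down")
arm.grip(0.0);arm.sleep(.2);st("grip");print(np.round(arm.current_torque(),2))
E
```

```text
t 3.7 p [0.5254 0.1242 0.2001] F [-0.7  0.   0.1] w 0.0912 g 0.0
down t 5.8 p [0.5255 0.1248 0.0406] F [ 0.1  1.1 -0.2] w 0.0602 g 0.0
grip t 6.8 p [0.5251 0.1247 0.04  ] F [-0.3  0.9  0.7] w 0.0117 g 30.0
[ 0.16 -0.02  0.02]
```

```bash
python3 - <<'E'
from h import *
R=down(YAW)
arm.move_l(P(PL,.06),feed=.04);st("lift");arm.move_l(P(PL,.13),feed=.15);st()
im=arm.snapshot("side")
Q=np.array([.36,-.18])
arm.move_l(P(Q,.13),R,feed=.2);st()
arm.move_l(P(Q,.045),R,feed=.12);im2=arm.snapshot("side")
print(guard([0,0,-1],.03,4));st("touch")
cv2.imwrite("pics/s1.png",np.hstack([im[100:300,150:450],im2[100:300,150:450]])[:,:,::-1])
E
```

```text
lift t 7.4 p [0.5251 0.1247 0.0601] F [ 0.3  0.8 -4.4] w 0.0121 g 30.0
 t 8.1 p [0.5247 0.1247 0.1294] F [-0.5 -0.1 -4.9] w 0.0117 g 30.0
 t 10.0 p [ 0.3602 -0.1796  0.13  ] F [-0.1 -1.8 -3.3] w 0.0118 g 30.0
(0.016, np.float64(5.734996191175364))
touch t 13.0 p [ 0.3605 -0.1802  0.0296] F [0.4 0.1 1.6] w 0.0116 g 30.0
```

View pics/s1.png

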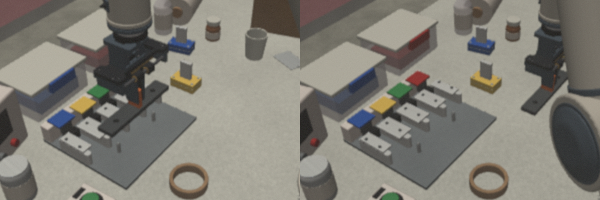

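The plate came off level and is now touching the bench. I'll release it and look for cassettes the arm was hiding.

```bash
python3 - <<'E'
from h import *
R=down(YAW)
arm.grip(.06);st("rel");p=np.array(arm.current_ee_pos());arm.move_l(p+[0,0,.12],feed=.2)
arm.move_to([.42,.25,.3],R)
t=arm.snapshot("top");s=arm.snapshot("side")
cv2.imwrite("pics/t2.png",np.vstack([t,s])[:,:,::-1][:, :]) if 0 else cv2.imwrite("pics/t2.png",t[:,:,::-1])
for n,im in(("top",t),("side",s)):
  for col in HUE:
    for c in blobs(mask(im,col)): print(n,col,c[:,0].mean(0).round(0),[np.round(v,3).tolist() for v in rect(n,c,.03)])
g=cv2.cvtColor(t,cv2.COLOR_RGB2GRAY);m=((g<95)*255).astype(np.uint8);M=np.zeros_like(m);M[225:270,325:420]=m[225:270,325:420]
M=cv2.morphologyEx(M,cv2.MORPH_CLOSE,np.ones((1,9)))
for c in blobs(M,100): print("plate",[np.round(v,4).tolist() for v in rect("top",c,.012)])
E
```

```text
rel t 13.9 p [ 0.3604 -0.1802  0.0295] F [-0.4 -0.7  0.5] w 0.06 g 0.0
top blue [423. 308.] [[0.179, -0.343], [132.969, 14.312], -28.49]
top blue [628. 289.] [[0.265, -0.972], [99.561, 69.345], 28.864]
top blue [409. 155.] [[0.65, -0.294], [76.379, 47.617], 9.894]
top blue [241. 136.] [[0.69, 0.227], [53.758, 46.523], 82.984]
top blue [276. 105.] [[0.788, 0.125], [93.034, 10.696], 89.434]
top yellow [357. 189.] [[0.534, -0.132], [79.24, 49.743], -2.296]
top yellow [264. 140.] [[0.68, 0.157], [58.551, 49.408], 85.406]
top green [288. 139.] [[0.682, 0.085], [53.428, 45.175], 86.051]
top red [311. 142.] [[0.675, 0.013], [55.875, 49.133], 87.374]
top red [360. 108.] [[0.787, -0.136], [93.182, 12.552], -88.154]
side blue [211. 218.] [[0.72, 0.195], [54.074, 44.652], 86.851]
side blue [477. 184.] [[0.174, -0.321], [133.117, 13.917], -29.971]
side blue [331. 143.] [[0.648, -0.289], [73.81, 39.095], 12.035]
side yellow [233. 205.] [[0.709, 0.122], [55.798, 46.174], 86.865]
side yellow [336. 180.] [[0.534, -0.127], [75.771, 48.644], -0.498]
plate [[0.3609, -0.1809], [216.5544, 40.4906], 87.3689]
```

View pics/t2.png

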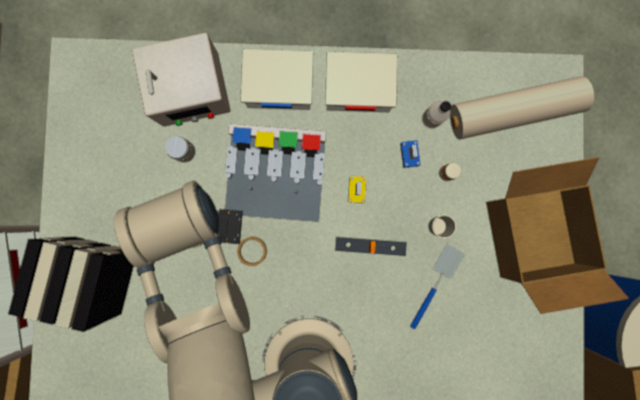

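Only yellow and blue are present; the blue item at (423,308) is a spatula. The plate lies at (0.361, -0.181). Next is the yellow cassette.

```bash
cat > load.py <<'E'
from h import *
import sys
def look(col):  # fresh pose of the cassette outside the dock
    im=arm.snapshot("top")
    for c in blobs(mask(im,col)):
        xy,sz,t=rect("top",c,.03)
        if 60<sz[0]<90 and 38<sz[1]<60 and .33<np.hypot(*xy)<.85: return xy,t
def fetch(col,lane):
    xy,t=look(col);print(col,xy.round(4),round(t,1))
    arm.grip(.06);arm.move_to(P(xy,.2),down(t));arm.move_l(P(xy,.047),feed=.15)
    arm.grip(0);arm.sleep(.1);st("grip")
    arm.move_l(P(xy,.12),feed=.15);st("up")
    arm.move_to(P(dk(-.062,lane),.14),down(YAW));arm.move_l(P(dk(-.062,lane),.066),down(YAW),feed=.12);st("above")
    print(guard([0,0,-1],.02,3,step=.001));st("touch")
    arm.grip(.03);z=.0575;arm.move_l(P(dk(-.062,lane),z),down(YAW),feed=.03);arm.grip(0);arm.sleep(.1);st("regrip")
def slide(lane,x0=-.062,free=.0,z=.0575):
    arm.move_l(P(dk(free,lane),z),down(YAW),feed=.06);st("mouth")
    print(guard(P(UX,0),.09-free,6,step=.001,feed=.03))
    p=np.array(arm.current_ee_pos());print("dock xy",(p[:2]-ORG)@np.c_[UX,UY]);st("stop")
E
python3 - <<'E'
from load import *
fetch("yellow",.035)
cv2.imwrite("pics/y1.png",np.vstack([arm.snapshot("side")[130:300,120:420],arm.snapshot("top")[90:260,180:480]])[:,:,::-1])
E
```

```text
yellow [ 0.5342 -0.1319] -2.3
grip t 20.2 p [ 0.5342 -0.1319  0.047 ] F [ 0.   1.1 -0.3] w 0.0117 g 30.0
up t 20.9 p [ 0.5338 -0.1317  0.1194] F [ 0.4  0.2 -3.4] w 0.012 g 30.0
above t 22.8 p [0.4932 0.161  0.0664] F [ 0.3 -0.1 -2.7] w 0.0124 g 30.0
(0.01, np.float64(11.037463014987503))
touch t 25.4 p [0.4934 0.161  0.0569] F [-1.9 -0.6  7.8] w 0.012 g 30.0
regrip t 26.6 p [0.4927 0.1612 0.0575] F [ 0.4 -0.6 -1.2] w 0.012 g 30.0
```

View pics/y1.png

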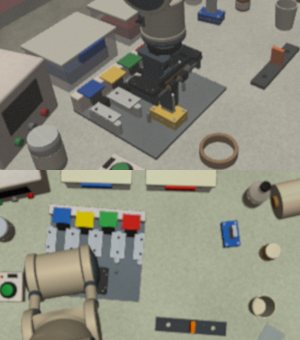

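The yellow cassette sits on the apron in line with its lane, in front of the yellow tag. I'll slide it in.

```bash
python3 - <<'E'
from load import *
slide(.035)
E
```

```text
mouth t 27.9 p [0.5546 0.1584 0.0575] F [ 0.2 -0.1 -1.5] w 0.0118 g 30.0
(0.041, np.float64(6.262404284363903))
dock xy [0.04025523 0.03505124]
stop t 38.3 p [0.5949 0.1566 0.0575] F [-5.5 -0.1  3.6] w 0.012 g 30.0
```

```bash
python3 - <<'E'
from load import *
p=np.array(arm.current_ee_pos())
for k in (1,2): arm.move_l(p+np.r_[UX,0]*.001*k,feed=.02);arm.sleep(.1);st("push")
arm.grip(.03);q=np.array(arm.current_ee_pos());arm.move_l(q+[0,0,.12],feed=.2);arm.move_to([.45,-.1,.3],down(YAW))
t=arm.snapshot("top");s=arm.snapshot("side")
f=lambda im,y,x,k:cv2.resize(im[y:y+100,x:x+130],None,fx=k,fy=k,interpolation=cv2.INTER_CUBIC)
cv2.imwrite("pics/y2.png",np.hstack([f(t,120,210,3),f(s,165,185,3)])[:,:,::-1])
E
```

```text
push t 38.6 p [0.595  0.1566 0.0575] F [-6.6  0.4  4.3] w 0.0117 g 30.0
push t 39.0 p [0.595  0.1565 0.0576] F [-12.4   1.4  10.7] w 0.0119 g 30.0
```

View pics/y2.png

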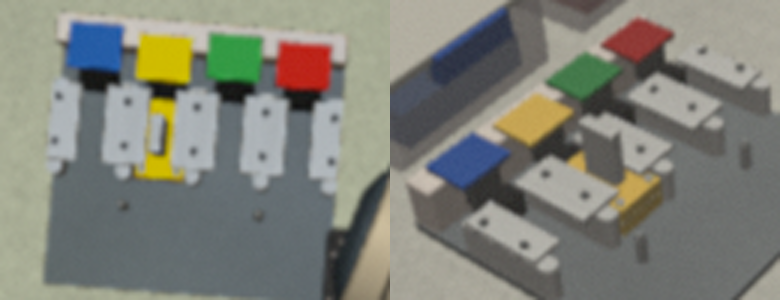

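It looks home: the yellow block reaches the black rubber, at about crop (165,98). I'll check the numbers, then do blue.

```bash
python3 - <<'E'
from load import *
t=arm.snapshot("top");m=mask(t,"yellow")
for c in blobs(m,10):
    a=c[:,0]
    if a[:,0].mean()<300: 
        w=(plane("top",a,.04)-ORG)@np.c_[UX,UY]; print("yellow z40: x",w[:,0].min().round(4),w[:,0].max().round(4),"y",w[:,1].min().round(4),w[:,1].max().round(4))
g=cv2.cvtColor(t,cv2.COLOR_RGB2GRAY)
for col in (241,264,287,310):
    r=[(y,int(g[y,col]),round(float(((plane("top",[[col,y]],.04)-ORG)@np.c_[UX,UY])[0,0]),3)) for y in range(143,160)]
    print(col,r)
fetch("blue",.105)
slide(.105)
E
```

```text
yellow z40: x 0.0005 0.0848 y 0.0109 0.057
yellow z40: x 0.098 0.1472 y 0.009 0.0672
241 [(143, 34, 0.107), (144, 25, 0.104), (145, 23, 0.101), (146, 26, 0.097), (147, 23, 0.094), (148, 25, 0.091), (149, 33, 0.088), (150, 65, 0.085), (151, 95, 0.082), (152, 105, 0.079), (153, 108, 0.076), (154, 105, 0.073), (155, 105, 0.07), (156, 105, 0.067), (157, 105, 0.064), (158, 105, 0.061), (159, 107, 0.058)]
264 [(143, 172, 0.112), (144, 173, 0.109), (145, 167, 0.106), (146, 130, 0.103), (147, 75, 0.1), (148, 33, 0.097), (149, 23, 0.094), (150, 23, 0.091), (151, 23, 0.088), (152, 61, 0.085), (153, 122, 0.081), (154, 160, 0.078), (155, 172, 0.075), (156, 172, 0.072), (157, 170, 0.069), (158, 165, 0.066), (159, 147, 0.063)]
287 [(143, 113, 0.118), (144, 114, 0.115), (145, 113, 0.111), (146, 83, 0.108), (147, 43, 0.105), (148, 22, 0.102), (149, 25, 0.099), (150, 25, 0.096), (151, 24, 0.093), (152, 19, 0.09), (153, 35, 0.087), (154, 74, 0.084), (155, 98, 0.081), (156, 105, 0.078), (157, 106, 0.075), (158, 106, 0.072), (159, 108, 0.068)]
310 [(143, 80, 0.123), (144, 79, 0.12), (145, 78, 0.117), (1
[... 196 characters left out ...]
(157, 82, 0.08), (158, 102, 0.077), (159, 108, 0.074)]
blue [ 0.6498 -0.2936] 9.9
grip t 45.4 p [ 0.6496 -0.2935  0.0468] F [ 0.3 -0.7 -2.8] w 0.0119 g 30.0
up t 46.1 p [ 0.6493 -0.2933  0.1192] F [-0.2 -0.6 -4.4] w 0.0116 g 30.0
above t 48.8 p [0.4964 0.2312 0.0664] F [-0.9  0.3 -0.9] w 0.0002 g 0.0
(None, np.float64(0.06714712432183939))
touch t 53.9 p [0.4964 0.2312 0.0464] F [-0.2 -0.4  0.1] w 0.0006 g 0.0
regrip t 55.8 p [0.496  0.2312 0.0575] F [-0.   0.2 -0. ] w 0.0003 g 0.0
mouth t 56.9 p [0.5575 0.2283 0.0575] F [ 0.4 -0.6  1. ] w 0.0003 g 0.0
(None, np.float64(1.6724052095243183))
dock xy [0.08934367 0.10494287]
stop t 79.5 p [0.6472 0.2241 0.0574] F [-2.   0.9  0.5] w 0.0003 g 1.0
```

The grip slackened and blue was dropped on the way, and the script didn't check for that. I'll back off and look.

```bash
python3 - <<'E'
from load import *
p=np.array(arm.current_ee_pos());arm.move_l(p+[0,0,.2],feed=.25);arm.move_to([.42,.3,.3],down(YAW))
t=arm.snapshot("top");s=arm.snapshot("side");cv2.imwrite("pics/d1.png",cv2.resize(np.vstack([t[100:280,130:510],s[100:320,130:510]]),None,fx=1.45,fy=1.45)[:,:,::-1])
for n,im in(("top",t),("side",s)):
  for col in ("blue","yellow"):
    for c in blobs(mask(im,col),15): print(n,col,c[:,0].mean(0).round(0),[np.round(v,3).tolist() for v in rect(n,c,.03)])
E
```

```text
top blue [423. 308.] [[0.179, -0.343], [132.969, 14.163], -28.49]
top blue [628. 286.] [[0.272, -0.971], [96.182, 60.384], 37.728]
top blue [224. 197.] [[0.501, 0.271], [79.468, 50.775], 12.905]
top blue [241. 135.] [[0.69, 0.227], [53.914, 46.128], 83.61]
top blue [276. 105.] [[0.788, 0.125], [93.034, 10.436], 89.434]
top yellow [263. 169.] [[0.596, 0.162], [83.441, 46.04], 1.786]
top yellow [264. 140.] [[0.679, 0.157], [58.551, 49.064], 85.406]
side blue [254. 268.] [[0.514, 0.272], [78.959, 12.356], 13.797]
side blue [256. 261.] [[0.524, 0.251], [80.689, 12.569], 12.997]
side blue [211. 218.] [[0.72, 0.196], [54.37, 44.687], 87.12]
side blue [477. 183.] [[0.175, -0.323], [128.531, 13.218], -29.998]
side yellow [266. 229.] [[0.578, 0.156], [43.871, 34.033], -89.609]
side yellow [233. 205.] [[0.709, 0.123], [57.045, 46.903], 86.781]
```

View pics/d1.png

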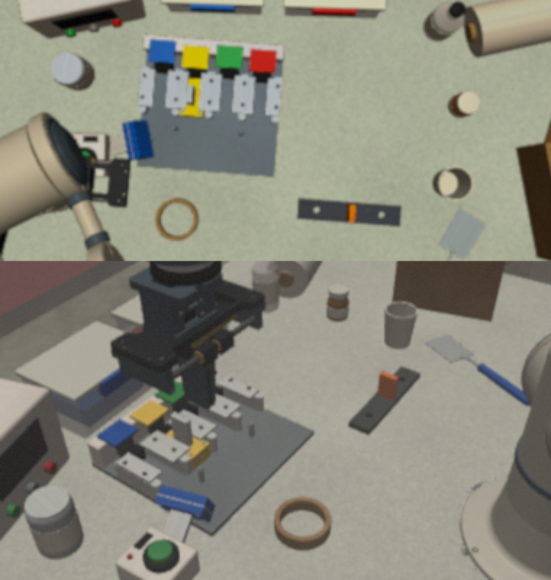

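```bash
python3 - <<'E'
from load import *
t=arm.snapshot("top");s=arm.snapshot("side")
f=lambda im,y,x:cv2.resize(im[y:y+75,x:x+80],None,fx=5,fy=5,interpolation=cv2.INTER_CUBIC)
cv2.imwrite("pics/d2.png",np.hstack([f(t,165,180),f(s,235,210)])[:,:,::-1])
E
```

```text
(no output)
```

View pics/d2.png

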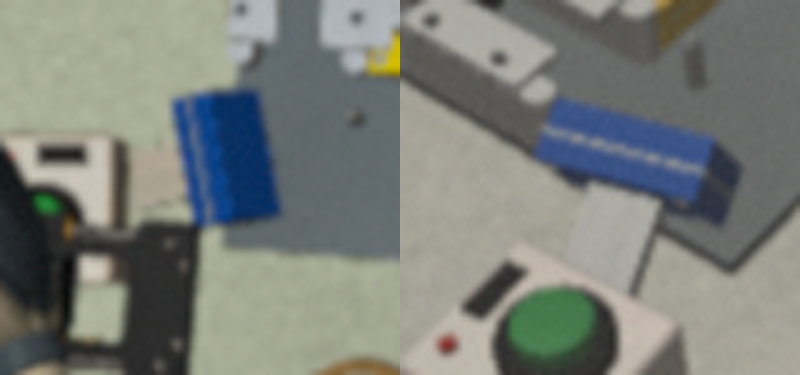

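The blue cassette fell over. It lies tilted about 140° across the deck's left edge, with its fin pointing down towards the panel. I'll triangulate its edges, plan a two-step re-righting by gripping its ends, and check that the arm can reach.

```bash
cat >> h.py <<'E'
from scipy.spatial.transform import Rotation as Ro
def lean(psi,L,flip=1):  # closing axis along psi, body leaning to the right of psi by L deg
    a=np.array([np.cos(np.radians(psi)),np.sin(np.radians(psi)),0])
    return Ro.from_rotvec(a*np.radians(L)).as_matrix()@down(psi+90*flip)
E
python3 - <<'E'
from h import *
def tri(pa,pb):
    (o1,d1),(o2,d2)=ray("top",pa),ray("side",pb);d1=d1[0];d2=d2[0]
    s=np.linalg.lstsq(np.c_[d1,-d2],o2-o1,rcond=None)[0];p,q=o1+d1*s[0],o2+d2*s[1]
    return (p+q)/2,np.linalg.norm(p-q)
T=lambda x,y:[180+x/5-.4,165+y/5-.4]; S=lambda x,y:[210+(x-400)/5-.4,235+y/5-.4]
for n,a,b in(("ridge far",T(209,95),S(555,97)),("ridge near",T(231,221),S(718,137)),("low far",T(173,100),S(537,153)),("low near",T(198,226),S(703,207)),):
    p,e=tri(a,b);print(n,p.round(4),round(e,4))
print("right far/near z.03",plane("top",[T(259,91),T(280,215)],.03).round(4))
for psi in(8,10,13):
  for f in(1,-1):
    for L in(-15,0): print("A",psi,f,L,None if arm.solve_ik([.5,.27,.04],lean(psi,L,f)) is None else np.round(arm.solve_ik([.5,.27,.04],lean(psi,L,f))).tolist())
for psi in(0,):
  for f in(1,-1):
    for L in(-60,-45,0,30,45,60): 
      q=arm.solve_ik([.48,-.12,.04],lean(psi,L,f));print("B",f,L,None if q is None else np.round(q).tolist())
print(dk(0,.14),dk(-.1,.1475))
E
```

```text
ridge far [0.5381 0.2774 0.0685] 0.0049
ridge near [0.4616 0.2596 0.07  ] 0.0006
low far [0.5338 0.3002 0.0553] 0.0008
low near [0.457  0.2823 0.0486] 0.0031
right far/near z.03 [[0.5425 0.253 ]
 [0.4668 0.2371]]
A 8 1 -15 [31.0, 40.0, 90.0, -16.0, 58.0, 33.0]
A 8 1 0 [22.0, 37.0, 95.0, -0.0, 48.0, 14.0]
A 8 -1 -15 [31.0, 40.0, 90.0, -16.0, 58.0, -147.0]
A 8 -1 0 [22.0, 37.0, 95.0, -0.0, 48.0, -166.0]
A 10 1 -15 [31.0, 40.0, 90.0, -17.0, 57.0, 31.0]
A 10 1 0 [22.0, 37.0, 95.0, -0.0, 48.0, 12.0]
A 10 -1 -15 [31.0, 40.0, 90.0, -17.0, 57.0, -149.0]
A 10 -1 0 [22.0, 37.0, 95.0, -0.0, 48.0, -168.0]
A 13 1 -15 [31.0, 39.0, 91.0, -17.0, 56.0, 29.0]
A 13 1 0 [22.0, 37.0, 95.0, -0.0, 48.0, 9.0]
A 13 -1 -15 [31.0, 39.0, 91.0, -17.0, 56.0, -151.0]
A 13 -1 0 [22.0, 37.0, 95.0, -0.0, 48.0, -171.0]
B 1 -60 [14.0, 53.0, 105.0, -65.0, 68.0, 67.0]
B 1 -45 [8.0, 44.0, 108.0, -59.0, 55.0, 55.0]
B 1 0 [-21.0, 33.0, 105.0, -0.0, 42.0, -21.0]
B 1 30 [-38.0, 41.0, 97.0, 26.0, 64.0, -54.0]
B 1 45 [-43.0, 48.0, 92.0, 32.0, 77.0, -61.0]
B 1 60 [-47.0, 56.0, 86.0, 36.0, 90.0, -65.0]
B -1 -60 [14.0, 53.0, 105.0, -65.0, 68.0, -113.0]
B -1 -45 [8.0, 44.0, 108.0, -59.0, 55.0, -125.0]
B -1 0 [-21.0, 33.0, 105.0, -0.0, 42.0, 159.0]
B -1 30 [-38.0, 41.0, 97.0, 26.0, 64.0, 126.0]
B -1 45 [-43.0, 48.0, 92.0, 32.0, 77.0, 119.0]
B -1 60 [-47.0, 56.0, 86.0, 36.0, 90.0, 115.0]
[0.55954292 0.26325571] [0.45999662 0.27537116]
```

```bash
python3 - <<'E'
from h import *
g=np.array([.4975,.2746]);R=lean(13.1,0)
arm.move_to(P(g,.18),R);arm.grip(.087)
arm.move_l(P(g,.07),feed=.15);r=guard([0,0,-1],.038,6,step=.004,feed=.06);st(str(r))
if r[0] is None:
    arm.grip(0);st("grip")
    arm.move_l(P(g,.05),feed=.06);st("lift");arm.move_l(P(g,.16),feed=.2);st()
    if arm.current_width()>.07:
        arm.move_to([.48,-.12,.16],lean(0,40));st("over")
        cv2.imwrite("pics/b1.png",cv2.resize(arm.snapshot("side")[50:300,200:500],None,fx=2,fy=2)[:,:,::-1])
E
```

```text
(None, np.float64(1.152302280834371)) t 88.2 p [0.4979 0.2748 0.0326] F [-0.1  0.1  0.7] w 0.0871 g 0.0
grip t 88.5 p [0.4982 0.2749 0.0328] F [ 1.8  0.1 -0.9] w 0.0802 g 30.0
lift t 89.0 p [0.4976 0.2747 0.0504] F [-0.6 -0.2 -3.8] w 0.0798 g 30.0
 t 89.7 p [0.4969 0.2743 0.159 ] F [-0.6  0.3 -3.4] w 0.08 g 30.0
over t 91.3 p [ 0.4802 -0.1191  0.1599] F [-0.1 -1.  -3.4] w 0.08 g 30.0
```

View pics/b1.png

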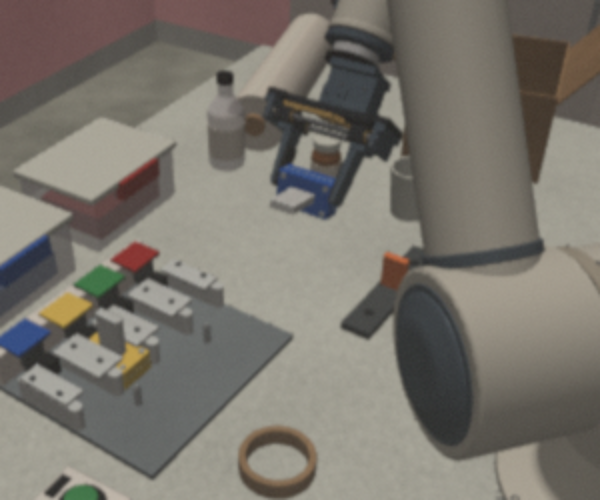

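The cassette is held by its ends, with the fin now horizontal and pointing +y. I'll set it on its side.

```bash
python3 - <<'E'
from h import *
arm.move_l([.48,-.12,.045],feed=.12);r=guard([0,0,-1],.035,3,step=.002,feed=.04);st(str(r))
arm.grip(.09);p=np.array(arm.current_ee_pos());R=np.array(arm.current_tool_rot());arm.move_l(p-R[:,2]*.12,feed=.2)
arm.move_to([.45,.1,.3],down(YAW));st()
t=arm.snapshot("top");s=arm.snapshot("side")
for c in blobs(mask(t,"blue"),25):
    x=c[:,0].mean(0)
    if 310<x[0]<400 and x[1]>120: print(x,cv2.contourArea(c),[np.round(v,4).tolist() for v in rect("top",c,.05)])
f=lambda im,y,x:cv2.resize(im[y:y+90,x:x+90],None,fx=4,fy=4,interpolation=cv2.INTER_CUBIC)
cv2.imwrite("pics/b2.png",np.hstack([f(t,150,310),f(s,150,300)])[:,:,::-1])
E
```

```text
(0.02, np.float64(10.191714278044259)) t 95.0 p [ 0.4804 -0.1201  0.026 ] F [ 0.4 -0.4  6.5] w 0.0797 g 30.0
 t 98.6 p [0.45   0.0998 0.2997] F [ 0.7 -0.   0.5] w 0.0899 g 0.0
[349.18627451 207.17647059] 195.0 [[0.4785, -0.1099], [72.7261, 33.2748], 1.4702]
```

View pics/b2.png

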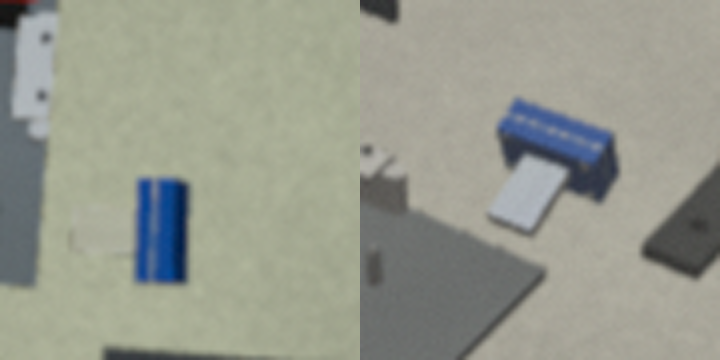

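It rests on its side, tilted about 19° onto the fin tip (top crop (160,230)). I'll regrip the ends with the tool leaning +55° and roll it upright.

```bash
python3 - <<'E'
from h import *
psi=1.5;R1=lean(psi,-55);c=np.array([.4785,-.117,.0255]);a=c-R1[:,2]*.11
for p,R in((a,R1),(c,R1),([.48,-.13,.2],lean(0,0)),([.48,-.15,.1],lean(0,50)),([.48,-.15,.023],lean(0,50))):
    q=arm.solve_ik(p,R);print(None if q is None else np.round(q).tolist())
    assert q is not None
arm.move_to(a,R1);arm.move_l(c,feed=.12);st("at")
arm.grip(0);st("grip")
arm.move_l(c+[0,0,.1],feed=.15);st("up")
assert arm.current_width()>.07
arm.move_to([.48,-.13,.2],lean(0,0));arm.move_to([.48,-.15,.1],lean(0,50));st("rot")
cv2.imwrite("pics/b3.png",cv2.resize(arm.snapshot("side")[80:260,240:440],None,fx=2,fy=2)[:,:,::-1])
E
```

```text
[23.0, 45.0, 102.0, -54.0, 71.0, 58.0]
[13.0, 51.0, 107.0, -66.0, 62.0, 66.0]
[-22.0, 19.0, 96.0, -0.0, 65.0, -22.0]
[-47.0, 46.0, 86.0, 32.0, 89.0, -59.0]
[-47.0, 53.0, 87.0, 32.0, 83.0, -63.0]
at t 100.7 p [ 0.4787 -0.1167  0.0258] F [-0.3  0.4  0.7] w 0.09 g 0.0
grip t 101.0 p [ 0.4789 -0.1166  0.0258] F [1.5 2.4 4.5] w 0.0799 g 30.0
up t 101.8 p [ 0.4782 -0.117   0.1248] F [ 0.9  0.6 -3.7] w 0.0797 g 30.0
rot t 103.9 p [ 0.4797 -0.1493  0.0995] F [ 0.1  0.5 -3.3] w 0.0801 g 30.0
```

View pics/b3.png

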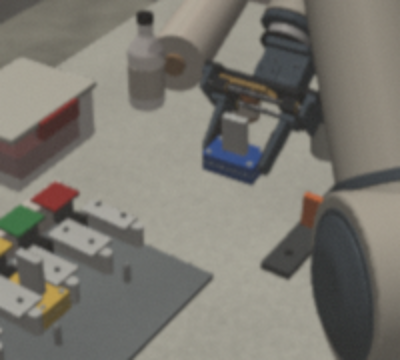

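The cassette is upright in the gripper. I'll set it down, look again, and fetch it by the fin, this time checking the grip.

```bash
sed -i 's/    print(guard(\[0,0,-1\],.02,3,step=.001));st("touch")/    assert arm.current_width()>.008\n    print(guard([0,0,-1],.02,3,step=.001));st("touch")/' load.py
python3 - <<'E'
from load import *
arm.move_l([.48,-.15,.04],feed=.1);print(guard([0,0,-1],.022,3,step=.002,feed=.04));st()
arm.grip(.09);p=np.array(arm.current_ee_pos());R=np.array(arm.current_tool_rot());arm.move_l(p-R[:,2]*.12,feed=.2)
arm.move_to([.45,.12,.25],down(YAW))
print(look("blue"))
t=arm.snapshot("top")
for c in blobs(mask(t,"blue")): 
    if 310<c[:,0,0].mean()<400: print([np.round(v,4).tolist() for v in rect("top",c,.03)])
E
```

```text
(None, np.float64(0.94077864866752))
 t 107.5 p [ 0.48   -0.15    0.0179] F [ 0.7 -0.6 -3.3] w 0.0797 g 30.0
(array([ 0.47741412, -0.15317174]), -1.5473403930664062)
[[0.4774, -0.1532], [75.1205, 46.3522], -1.5473]
```

```bash
python3 - <<'E'
from load import *
fetch("blue",.105)
slide(.105,free=.015)
E
```

```text
blue [ 0.4774 -0.1532] -1.5
grip t 115.0 p [ 0.4774 -0.1532  0.047 ] F [0.4 0.6 0.7] w 0.0118 g 30.0
up t 115.7 p [ 0.477  -0.153   0.1194] F [-0.9  0.2 -2.4] w 0.0117 g 30.0
above t 117.9 p [0.4964 0.2311 0.0665] F [ 1.3 -0.  -2.8] w 0.0117 g 30.0
(0.01, np.float64(9.0322264218992))
touch t 120.5 p [0.4966 0.2311 0.0569] F [-1.2  0.1  6.3] w 0.0117 g 30.0
regrip t 121.7 p [0.496  0.2311 0.0575] F [ 0.  -0.7  0.8] w 0.0114 g 30.0
mouth t 123.2 p [0.5736 0.2275 0.0575] F [ 0.9 -0.8  0.9] w 0.0121 g 30.0
(0.033, np.float64(9.948106631218774))
dock xy [0.04796917 0.10496616]
stop t 131.5 p [0.6058 0.226  0.0575] F [-8.4  0.1  8.3] w 0.0123 g 30.0
```

```bash
python3 - <<'E'
from load import *
p=np.array(arm.current_ee_pos());arm.move_l(p+np.r_[UX,0]*.001,feed=.02);arm.sleep(.1);st("push")
arm.grip(.03);q=np.array(arm.current_ee_pos());arm.move_l(q+[0,0,.13],feed=.25);arm.move_to([.45,-.12,.3],down(YAW))
t=arm.snapshot("top");s=arm.snapshot("side")
for col in("yellow","blue"):
  for c in blobs(mask(t,col),10):
    a=c[:,0]
    if a[:,0].mean()<300 and a[:,1].mean()>125:
        w=(plane("top",a,.04)-ORG)@np.c_[UX,UY]; print(col,w.min(0).round(4),w.max(0).round(4))
g=cv2.cvtColor(t,cv2.COLOR_RGB2GRAY);m=((g<95)*255).astype(np.uint8);M=np.zeros_like(m);M[200:275,310:425]=m[200:275,310:425]
for c in blobs(cv2.morphologyEx(M,cv2.MORPH_CLOSE,np.ones((1,9))),100): print("plate",[np.round(v,4).tolist() for v in rect("top",c,.012)])
f=lambda im,y,x:cv2.resize(im[y:y+110,x:x+130],None,fx=3,fy=3,interpolation=cv2.INTER_CUBIC)
cv2.imwrite("pics/c1.png",np.hstack([f(t,120,210),f(s,165,185)])[:,:,::-1]);st()
E
```

```text
push t 131.9 p [0.6059 0.226  0.0576] F [-9.5  0.6  9.3] w 0.0115 g 30.0
yellow [-0.0016  0.0137] [0.0822 0.0598]
yellow [0.098 0.009] [0.1472 0.0672]
blue [0.0076 0.0879] [0.0911 0.1185]
blue [0.1053 0.0822] [0.1534 0.1365]
plate [[0.3185, -0.0357], [50.2343, 29.3801], 81.405]
plate [[0.4083, -0.1719], [280.6664, 154.6985], 80.0832]
 t 134.6 p [ 0.4504 -0.1194  0.2996] F [0.3 1.2 0.6] w 0.0299 g 0.0
```

View pics/c1.png

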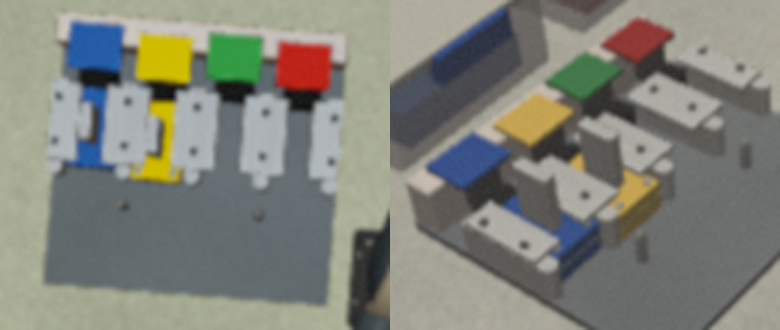

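Blue is home. Yellow has shifted by about 2 mm in x and 3 mm in y since it was seated, probably from the knock. I'll regrip it and push it home again.

```bash
python3 - <<'E'
from load import *
arm.grip(.045);D=down(YAW)
arm.move_to(P(dk(.038,.037),.16),D);arm.move_l(P(dk(.038,.037),.0575),feed=.15);st()
arm.grip(0);arm.sleep(.1);st("grip")
arm.move_l(P(dk(.036,.035),.0575),feed=.03);st()
print(guard(P(UX,0),.016,7,step=.001));p=np.array(arm.current_ee_pos());print((p[:2]-ORG)@np.c_[UX,UY])
arm.move_l(p+np.r_[UX,0]*.001,feed=.02);arm.sleep(.1);st("push")
arm.grip(.03);q=np.array(arm.current_ee_pos());arm.move_l(q+[0,0,.13],feed=.25);arm.move_to([.45,.25,.3],down(YAW))
t=arm.snapshot("top")
for col in("yellow","blue"):
  for c in blobs(mask(t,col),10):
    a=c[:,0]
    if a[:,0].mean()<300 and a[:,1].mean()>125:
        w=(plane("top",a,.04)-ORG)@np.c_[UX,UY]; print(col,w.min(0).round(4),w.max(0).round(4))
g=cv2.cvtColor(t,cv2.COLOR_RGB2GRAY);m=((g<95)*255).astype(np.uint8);M=np.zeros_like(m);M[200:275,328:425]=m[200:275,328:425]
for c in blobs(cv2.morphologyEx(M,cv2.MORPH_CLOSE,np.ones((1,9))),100): print("plate",[np.round(v,4).tolist() for v in rect("top",c,.012)])
st()
E
```

```text
t 137.1 p [0.5934 0.1584 0.0584] F [-0.2  0.4 -0.2] w 0.045 g 0.0
grip t 137.8 p [0.5925 0.1586 0.0573] F [-0.1 -0.3 -3.1] w 0.012 g 30.0
 t 138.1 p [0.5904 0.1565 0.0574] F [-0.2 -0.1 -3.1] w 0.0117 g 30.0
(0.006, np.float64(11.57948952417708))
[0.04009988 0.03481649]
push t 140.0 p [0.5947 0.1563 0.0574] F [-6.   1.   3.5] w 0.0115 g 30.0
yellow [0.0005 0.0109] [0.085 0.057]
yellow [0.098 0.009] [0.1472 0.0672]
blue [0.0076 0.0848] [0.0911 0.1185]
blue [0.1053 0.0822] [0.1534 0.1365]
plate [[0.3609, -0.1809], [216.596, 40.6796], 87.2966]
 t 142.1 p [0.4507 0.2494 0.2987] F [ 1.3 -0.1 -0.4] w 0.0302 g 0.0
```

Both are home. Now the plate goes back.

```bash
python3 - <<'E'
from h import *
Q=np.array([.3604,-.1802]);D=down(YAW)
arm.grip(.06);arm.move_to(P(Q,.15),D);arm.move_l(P(Q,.030),feed=.12);arm.grip(0);arm.sleep(.1);st("grip")
p=np.array(arm.current_ee_pos());arm.move_l(P(Q,.13),feed=.15);st("up");assert arm.current_width()>.008
arm.move_l(P(PL,.13),D,feed=.2);arm.move_l(P(PL,.078),D,feed=.12);arm.sleep(.2);st("over")
r=guard([0,0,-1],.0385,6,step=.003,feed=.04);print(r);st("down")
E
```

```text
grip t 146.5 p [ 0.3604 -0.1802  0.03  ] F [0.3 0.3 1.8] w 0.0121 g 30.0
up t 147.3 p [ 0.36   -0.1799  0.1294] F [-0.7 -0.3 -3.6] w 0.0119 g 30.0
over t 149.9 p [0.5256 0.1247 0.0788] F [-1.1 -0.3 -3.7] w 0.0119 g 30.0
(None, np.float64(1.9282967224348608))
down t 153.3 p [0.5256 0.1247 0.0402] F [ 0.2  1.3 -3. ] w 0.0118 g 30.0
```

```bash
python3 - <<'E'
from h import *
guard([0,0,-1],.002,4,step=.001);arm.grip(.04);q=np.array(arm.current_ee_pos());arm.move_l(q+[0,0,.13],feed=.25)
arm.grip(0);D=down(0);B=[.4563,.3770]
arm.move_to([.40,-.2,.3],D)
t=arm.snapshot("top");s=arm.snapshot("side")
for c in blobs(mask(t,"green")):
    if c[:,0,0].mean()<220: print("btn",plane("top",c[:,0].mean(0),.06))
for col in("yellow","blue"):
  for c in blobs(mask(t,col),10):
    a=c[:,0]
    if a[:,0].mean()<300 and a[:,1].mean()>125:
        w=(plane("top",a,.04)-ORG)@np.c_[UX,UY]; print(col,w.min(0).round(4),w.max(0).round(4))
f=lambda im,y,x:cv2.resize(im[y:y+110,x:x+130],None,fx=3,fy=3,interpolation=cv2.INTER_CUBIC)
cv2.imwrite("pics/e1.png",np.hstack([f(t,120,210),f(s,165,185)])[:,:,::-1]);st()
E
python3 dock.py|head -2
```

```text
btn [[0.45611583 0.37750105]]
yellow [0.0005 0.0109] [0.085 0.057]
yellow [0.098 0.009] [0.147  0.0672]
blue [0.0076 0.0848] [0.0914 0.1185]
blue [0.1069 0.0822] [0.1529 0.1365]
 t 157.1 p [ 0.4004 -0.1993  0.2996] F [0.5 0.8 0.6] w 0.0004 g 0.0
plate 526.1452026367188 123.69905090332031 (220.6739959716797, 47.22980499267578) 87.40348815917969
moment centre 525.6700291010973 124.1409219661668
```

View pics/e1.png

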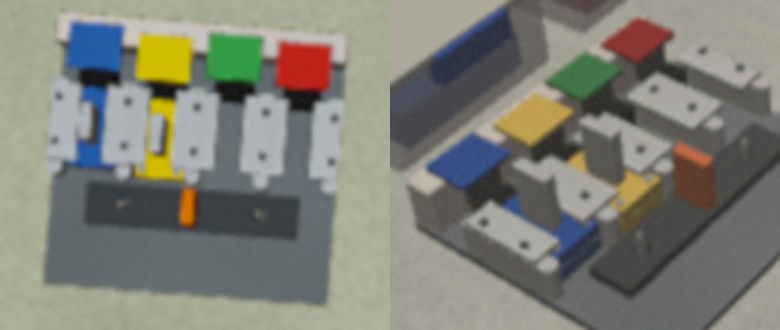

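The plate is flush over both pins and both cassettes are home. Now I'll press the button.

```bash
python3 - <<'E'
from h import *
B=[.4561,.3775]
arm.move_to(P(B,.12),down(0));arm.move_l(P(B,.072),feed=.12)
print(guard([0,0,-1],.03,14,step=.001,feed=.03));st("pressed");arm.sleep(.3);st()
arm.move_l(P(B,.13),feed=.15);arm.move_to([.40,-.2,.3],down(0))
t=arm.snapshot("top")
for col in("yellow","blue"):
  for c in blobs(mask(t,col),10):
    a=c[:,0]
    if a[:,0].mean()<300 and a[:,1].mean()>125:
        w=(plane("top",a,.04)-ORG)@np.c_[UX,UY]; print(col,w.min(0).round(4),w.max(0).round(4))
st()
E
python3 dock.py|head -2
```

```text
(0.007, np.float64(17.837895220373476))
pressed t 161.8 p [0.4564 0.3774 0.0661] F [-1.5  0.1 17.9] w 0.0008 g 8.9
 t 162.1 p [0.4564 0.3774 0.0661] F [-1.7 -0.7 17.6] w 0.0006 g 8.8
yellow [0.0005 0.0109] [0.0848 0.057 ]
yellow [0.098 0.009] [0.1472 0.0672]
blue [0.0076 0.0848] [0.0911 0.1185]
blue [0.1067 0.0822] [0.1531 0.1365]
 t 164.9 p [ 0.4003 -0.1995  0.2998] F [ 0.3 -0.1 -0.3] w 0.0006 g 0.0
plate 526.1485595703125 123.70999145507812 (221.00875854492188, 47.28466033935547) 87.45415496826172
moment centre 525.688260517206 124.25306259260314
```

```bash
python3 - <<'E'
from h import *
B=[.4561,.3775]
arm.move_to(P(B,.12),down(0));arm.move_l(P(B,.079),feed=.12)
for z in np.arange(.077,.0625,-.001):
    arm.move_l(P(B,z),feed=.03);f=arm.current_force()[2];print(round(z,3),round(arm.current_ee_pos()[2],4),round(f,1))
    if f>22: break
arm.sleep(.2);arm.move_l(P(B,.13),feed=.15);arm.move_to([.40,-.2,.3],down(0));st()
E
```

```text
0.077 0.0776 -0.3
0.076 0.0761 1.0
0.075 0.0749 -0.0
0.074 0.0739 -0.5
0.073 0.0729 0.5
0.072 0.072 1.1
0.071 0.071 1.2
0.07 0.07 2.9
0.069 0.069 3.2
0.068 0.068 3.1
0.067 0.067 4.4
0.066 0.0662 8.2
0.065 0.066 22.4
 t 173.8 p [ 0.4003 -0.1995  0.2998] F [ 0.3 -0.3 -0.7] w 0.0002 g 0.0
```

The second press shows the full spring travel and then a hard bottom at z = 0.066. I'm handing in.

```bash
python3 -c "
from rig import arm
print(arm.sign_off())"
```

```text
the job is handed in; nothing more can be done
None
```

The job is handed in, verdict not shown: yellow and blue (the only cassettes present) are home, the plate is flush over both pins and the start button was pressed to its hard stop. On the way, blue was dropped and tipped over but recovered, and yellow shifted after seating and was pushed home again.

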